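Put the ribbon and candle stock away in its drawers

TASK

Put the loose stock from the shop counter away in the two-drawer cabinet: every ribbon spool goes into the drawer beneath the sample spool that stands on the cabinet, every candle carton into the drawer beneath the sample carton. Pull the drawers open, lay the stock in them in a single layer so that it fits, and finish with both drawers pushed fully shut. Leave the two samples and everything else on the counter where they stand.

Things in the scene. Friction and masses are not known exactly. Their poses are not given: they have to be found in the camera images.
- cabinet: low stock cabinet, 270 mm deep (x), 510 wide (y), 105 tall, fixed; origin: middle of the lower edge of its front; its front looks along its own -x, to the robot. Two drawers side by side, centred at own y = +124.5 mm (left) and -124.5 mm (right). On its flat top stands one sample over each drawer: a sample at own y above 0 is over the left drawer, below 0 over the right.
- left_drawer (a joint): how far the left drawer is pulled out along the cabinet's -x, m: 0 shut (front flush), 0.19 at the stop; may start ajar by up to 0.02. About 1 N of friction; stays where it is left.
- left_handle (a point): middle of the left drawer's handle: a level steel bar along the cabinet's y, 110 mm long, 11 mm thick, on two thin posts 48 mm either side of the middle; its axis is 40 mm in front of the front panel, 75 mm above the counter, 30 mm below the cabinet's top. Moves with the drawer; axes as the cabinet's.
- left_floor (a point): middle of the front edge of the left drawer's inner floor, 22 mm above the counter; axes as the cabinet's. Inside: x 0 to 225 mm, y -109 to +109 mm from this point; side walls 50 mm high, front panel 68 mm (21 mm thick with the wall). Pulled out by q, x 0 to q - 6 mm is uncovered. Things under 70 mm high pass under the cabinet's top. Moves with the drawer.
- right_drawer (a joint): how far the right drawer is pulled out along the cabinet's -x, m: 0 shut (front flush), 0.19 at the stop; may start ajar by up to 0.02. About 1 N of friction; stays where it is left.
- right_handle (a point): middle of the right drawer's handle: a level steel bar along the cabinet's y, 110 mm long, 11 mm thick, on two thin posts 48 mm either side of the middle; its axis is 40 mm in front of the front panel, 75 mm above the counter, 30 mm below the cabinet's top. Moves with the drawer; axes as the cabinet's.
- right_floor (a point): middle of the front edge of the right drawer's inner floor, 22 mm above the counter; axes as the cabinet's. Inside: x 0 to 225 mm, y -109 to +109 mm from this point; side walls 50 mm high, front panel 68 mm (21 mm thick with the wall). Pulled out by q, x 0 to q - 6 mm is uncovered. Things under 70 mm high pass under the cabinet's top. Moves with the drawer.
- sample_spool: the display sample on the cabinet's top, the same as a ribbon spool: plain cylinder, 60 mm diameter, 55 mm tall, about 90 g, lilac ribbon between white end discs; marks the drawer below it as the one for ribbon spools. Origin: centre of its underside. Stays where it is.
- sample_carton: the display sample on the cabinet's top, the same as a candle carton (110 x 42 x 55 mm), lying flat; marks the drawer below it as the one for candle cartons. Origin: centre of its underside. Stays where it is.
- spool_a: ribbon spool: plain cylinder, 60 mm diameter, 55 mm tall, about 90 g, lilac ribbon between white end discs; stands upright at the start. Origin: centre of its underside, own z along its axis to the other end. May be absent.
- spool_b: ribbon spool: plain cylinder, 60 mm diameter, 55 mm tall, about 90 g, lilac ribbon between white end discs; stands upright at the start. Origin: centre of its underside, own z along its axis to the other end. May be absent.
- spool_c: ribbon spool: plain cylinder, 60 mm diameter, 55 mm tall, about 90 g, lilac ribbon between white end discs; stands upright at the start. Origin: centre of its underside, own z along its axis to the other end. May be absent.
- carton_a: candle carton: closed box 110 mm (own x) by 42 mm (own y) by 55 mm tall, about 120 g, lilac with pale paper patches. Origin: centre of its underside. May be absent.
- carton_b: candle carton: closed box 110 mm (own x) by 42 mm (own y) by 55 mm tall, about 120 g, lilac with pale paper patches. Origin: centre of its underside. May be absent.
- cup_stack: stack of pink paper cups, 72 mm across, 150 mm tall; bystander, to be left where it stands. Origin: centre of its underside.
- plate_stack: stack of blue plates, 150 mm across, 30 mm tall; bystander, to be left where it stands. Origin: centre of its underside.
- tape_dispenser: black tape dispenser, 130 x 50 x 78 mm; bystander, to be left where it stands. Origin: centre of its underside.
- hat_stack: gold party hats stacked as a cone, 90 mm across, 130 mm tall; bystander, to be left where it stands. Origin: centre of its underside.
- jar: glass jar, 72 mm across, 100 mm tall; bystander, to be left where it stands. Origin: centre of its underside.
- gift_box: brown gift box with lid, 96 x 96 x 78 mm; bystander, to be left where it stands. Origin: centre of its underside.
Not all that is in view belongs to the job. What is shaped like the carton_b but green or orange is not meant. Leave any orange look-alike of the spool_a alone.

How it is judged:
By the outcome, as a careful person would: the job done as asked, in the order asked, and still so for the second after the job is handed in, with the robot touching nothing.
Of spool_a, spool_b, spool_c only 2 to 3 are there at a start; the rules pass over those that are not, and their reading is None.
Of carton_a, carton_b only 1 to 2 are there at a start; the rules pass over those that are not, and their reading is None.
At some moment in a run one of spool_a, spool_b, spool_c, carton_a, carton_b may be knocked a few centimetres aside while the robot is not near it.
Once in a run the grip may slacken for a moment while it holds something.
It also fails if it takes over 210 s, if anything falls off the work surface, if the arm or the gripper's body presses on something with over 40 N, if the wrist force passes 120 N, or if a joint passes its speed limit or range.

ROBOT

A 6-joint arm with a two-finger parallel gripper is mounted at the origin on the work surface. World frame = base frame: x ahead of the robot, y to its left, z up, the work surface at z = 0. Lengths are in m, angles in rad, forces in N, time in s.
With the tool pointing down it reaches from about 0.375 to 0.975 m from the base axis. Payload 3.8 kg.
Tool frame: the origin (TCP) lies midway between the tips of the shut fingers; the grasp point (between the pads) lies 19 mm behind it; z points along the fingers, y is the line along which they close (so a half turn about z gives the same grasp; the last joint's range is limited). The gripper opens to 88 mm and grips with 3 to 60 N. Pads are 18 mm wide; open, the fingers measure 123 mm over their backs; the gripper's body (75 mm by 187 mm) begins 45 mm behind the grasp point.
Start: joints at [-1.238, 0.264, 1.604, -0, 1.274, -0.037], TCP at [0.244, -0.629, 0.239] pointing down, gripper open.
Joint ranges: [-2.63, 2.63], [-0.94, 2.18], [0.31, 2.57], [-1.31, 4.45], [0, 2.66], [-2.55, 2.55]. Speed limits (rad/s): [2.57, 2.57, 3.14, 3.14, 3.14, 3.14].

INTERFACE

Orientations are given as a rotation vector (axis times angle).
In Python, from cell import manip, inverse_kinematics, cams, order gives the robot as it stands. Calls block until the motion is done:
- manip.move_pose(position, orientation): joint-space move of the TCP to a pose.
- manip.move_linear(position, rate=0.15, rot=None): straight line of the TCP; rot=None keeps the orientation; rate is the mean speed in m/s.
- manip.set_joints(angles): joint-space move.
- manip.set_gripper(opening, force=None): finger opening in m; force is the grip in N (None keeps the last); returns when the fingers have stopped.
- manip.dwell(seconds).
- inverse_kinematics(position, orientation): joint angles nearest the present ones, or None.
- manip.state(): the state.
- cams.capture(name): name is "scene" or "top"; returns a dict with "image" (480x640x3 uint8, blue, green, red), "z_map" (480x640 float32, m along the optical axis (not along the pixel's ray), 0 where there is no reading), "intrinsics" (3x3 intrinsics, pixels), "position" and "orientation" of the camera in the world. Camera axes: x right, y down, z forward; pixel columns grow to the right and rows downward; lengths in m; the calibration is good to about 2 mm. A picture is of the moment at which its call begins.
A pose or a line that the arm cannot do raises manip.IKError and nothing moves.
- order.close_job(): hands the job in; it is judged then, once.
The state is a dict: "clock": time; "joint_pos": joint angles; "joint_velocities": joint speeds; "tau": joint torques, N m; "tool_pos": TCP position; "tcp_rot": TCP orientation; "contact_force": force on the tool from outside, world axes, zero at the start; "moment": the same for the moment, N m; "gripper_width": finger opening in m; "grasp_force": force on a finger pad.
Only numpy, scipy, OpenCV 4.12 (cv2) and the standard library are available. Lean on these libraries where they do the work, as an engineer would, in place of code of your own. Each camera call takes 0.05 s, during which the arm holds its last target. There are 200 camera calls.

## Working session

There is one attempt and no reset: what is moved stays moved. The work goes in short steps, each a Python script; the robot and the scene stay as the last script left them, time stands still between calls to the robot, and variables do not carry over. Pictures are saved under pics/ and viewed, at most 14 in all, crops included, and the job is handed in when it is done.

```bash
ls; mkdir -p pics
python3 - <<'E'
from cell import manip,cams
import cv2,numpy as np
for n in("scene","top"):
    c=cams.capture(n);cv2.imwrite(f"pics/{n}0.png",c["image"]);np.savez(f"{n}0.npz",**c)
    print(n,c["intrinsics"].tolist(),c["position"],c["orientation"],(c["z_map"]>0).mean())
print(manip.state())
E
```

```text
pics
scene [[555.0327410731197, 0.0, 324.40866751461266], [0.0, 555.0327410731197, 234.97110473450599], [0.0, 0.0, 1.0]] [ 1.39236458 -0.15652445  1.24237095] [-1.97876812 -1.65446272  0.55765394] 0.9958951822916666
top [[504.43702515925077, 0.0, 321.5007087147535], [0.0, 504.43702515925077, 245.68027124299644], [0.0, 0.0, 1.0]] [0.32038994 0.02018872 1.71024311] [-2.15007791  2.1642564  -0.14700409] 0.9959342447916667
{'clock': 0.1, 'joint_pos': array([-1.23789560e+00,  2.64688864e-01,  1.60521715e+00,  1.06023692e-05,
        1.27366809e+00, -3.68992810e-02]), 'joint_velocities': array([-1.14642834e-03, -5.90108504e-06, -3.98931586e-03,  1.66484777e-03,
       -1.54485537e-03,  6.09585386e-04]), 'tau': array([ 2.37018520e-05, -5.03619075e+01, -3.58070791e+01,  7.31406198e-02,
        2.33360042e-02, -4.56014584e-05]), 'tool_pos': array([ 0.24376286, -0.62878007,  0.23751599]), 'tcp_rot': array([-3.08611609e+00, -5.77210904e-01,  4.42944197e-04]), 'contact_force': array([-0.0004144 , -0.26490017,  0.13364712]), 'moment': array([ 0.01579091, -0.02967167,  0.00923584]), 'grasp_force': 0.0, 'gripper_width': 0.08813410721225295}
```

View pics/scene0.png

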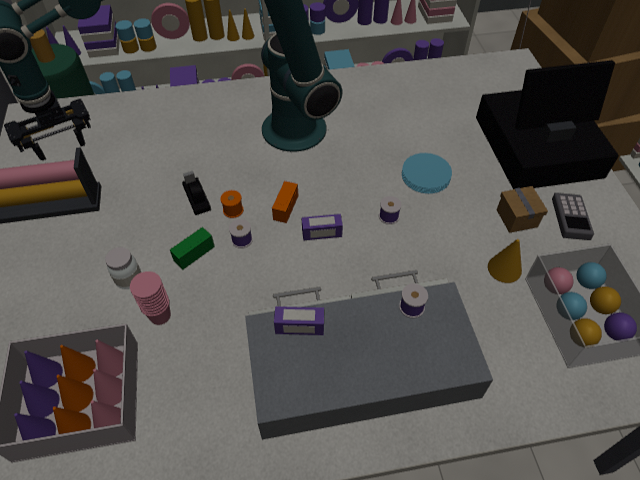

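View pics/top0.png

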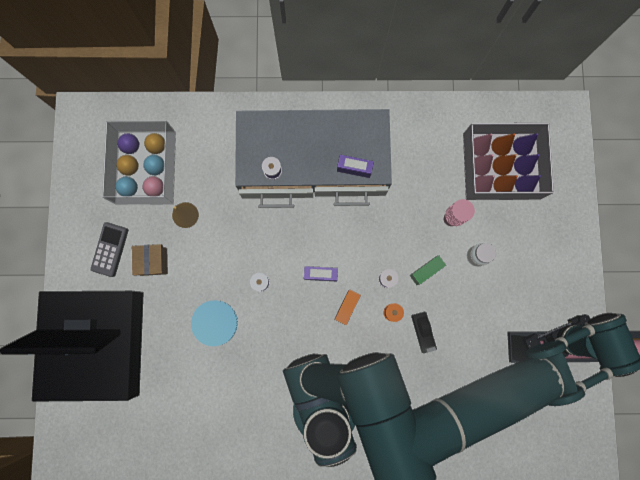

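The scene view shows the cabinet with its front facing the robot. The sample carton is at (300,320) and the sample spool at (414,298). The loose stock is spools at (241,234) and (390,210) and a carton at (322,227). The green and orange look-alikes are nearby.

The top view (+x up, +y left) shows spools at (259,282) and (389,278) and a carton at (321,273). The spool sample is over the left drawer and the carton sample over the right. The handles are at (276,205) and (351,203), and both drawers look slightly ajar.

```bash
cat > h.py <<'E'
import cv2,numpy as np
from scipy.spatial.transform import Rotation as R
def cloud(c):
    K=c["intrinsics"];v,u=np.mgrid[:480,:640];z=c["z_map"]
    p=np.stack([(u-K[0,2])/K[0,0]*z,(v-K[1,2])/K[1,1]*z,z],-1)
    W=p@R.from_rotvec(c["orientation"]).as_matrix().T+c["position"]
    W[z==0]=np.nan
    return W
def ray(c,uv,z):
    """pixel -> point on plane z"""
    K=c["intrinsics"];d=R.from_rotvec(c["orientation"]).as_matrix()@[(uv[0]-K[0,2])/K[0,0],(uv[1]-K[1,2])/K[1,1],1]
    return c["position"]+d*(z-c["position"][2])/d[2]
def items(c,zmin=.03,zmax=.075):
    """raised blobs that touch lilac: list of dict(kind, xy, yaw, top)"""
    W=cloud(c);hsv=cv2.cvtColor(c["image"],cv2.COLOR_BGR2HSV)
    lil=cv2.inRange(hsv,(120,70,40),(150,255,255))>0
    up=((W[...,2]>zmin)&(W[...,2]<.18)).astype(np.uint8)
    n,l,s,_=cv2.connectedComponentsWithStats(up)
    out=[]
    n2,l2,s2,_=cv2.connectedComponentsWithStats(cv2.morphologyEx((lil).astype(np.uint8),cv2.MORPH_CLOSE,np.ones((13,13))))
    for i in range(1,n2):
        m=(l2==i)
        if s2[i,4]<60: continue
        m=cv2.morphologyEx(m.astype(np.uint8),cv2.MORPH_DILATE,np.ones((3,3)))>0
        P=W[m&np.isfinite(W[...,2])]
        top=np.percentile(P[:,2],90); T=P[abs(P[:,2]-top)<.008][:,:2].astype(np.float32)
        if len(T)<20: continue
        (cx,cy),(w,h),a=cv2.minAreaRect(T)
        yaw=np.radians(a if w>h else a+90)
        out.append(dict(px=(s2[i,0]+s2[i,2]//2,s2[i,1]+s2[i,3]//2),xy=(round(cx,4),round(cy,4)),mean=T.mean(0).round(4),size=(round(max(w,h),3),round(min(w,h),3)),yaw=round((np.degrees(yaw)+90)%180-90,1),top=round(top,4)))
    return out
E
python3 - <<'E'
from h import *
for n in("scene","top"):
    c=dict(np.load(n+"0.npz"));print(n)
    for o in items(c):print(o)
    W=cloud(c);f=np.isfinite(W[...,2])
    m=f&(abs(W[...,2]-.105)<.006)&(W[...,0]>.6)&(W[...,0]<1.2)&(abs(W[...,1])<.4)
    m=cv2.morphologyEx(m.astype(np.uint8),cv2.MORPH_OPEN,np.ones((5,5)))
    k,l,s,_=cv2.connectedComponentsWithStats(m);i=1+s[1:,4].argmax()
    P=W[l==i];r=cv2.minAreaRect(P[:,:2].astype(np.float32));print("cab",r,np.median(P[:,2]),P[:,2].std());print(cv2.boxPoints(r))
    print("table z",np.median(W[f&(abs(W[...,2])<.02)][:,2]))
E
```

```text
scene
{'px': (np.int32(81), np.int32(27)), 'xy': (-1.0234, -0.7493), 'mean': array([-1.0049, -0.7358], dtype=float32), 'size': (0.176, 0.135), 'yaw': np.float64(-1.9), 'top': np.float64(-0.1168)}
{'px': (np.int32(346), np.int32(12)), 'xy': (-1.0065, 0.3825), 'mean': array([-0.9993,  0.3242], dtype=float32), 'size': (0.399, 0.094), 'yaw': np.float64(-82.7), 'top': np.float64(-0.1573)}
{'px': (np.int32(413), np.int32(50)), 'xy': (-1.0184, 0.8465), 'mean': array([-1.0238,  0.8466], dtype=float32), 'size': (0.148, 0.091), 'yaw': np.float64(84.4), 'top': np.float64(-0.435)}
{'px': (np.int32(200), np.int32(75)), 'xy': (-1.0138, -0.4289), 'mean': array([-1.0098, -0.4347], dtype=float32), 'size': (0.156, 0.118), 'yaw': np.float64(4.0), 'top': np.float64(-0.4624)}
{'px': (np.int32(389), np.int32(216)), 'xy': (0.4374, 0.2107), 'mean': array([0.4404, 0.2118], dtype=float32), 'size': (0.051, 0.02), 'yaw': np.float64(76.9), 'top': np.float64(0.0445)}
{'px': (np.int32(322), np.int32(227)), 'xy': (0.446, 0.0134), 'mean': array([0.4467, 0.0134], dtype=float32), 'size': (0.11, 0.05), 'yaw': np.float6
[... 1601 characters left out ...]
: np.float64(-15.3), 'top': np.float64(0.0847)}
{'px': (np.int32(355), np.int32(166)), 'xy': (0.7833, -0.0983), 'mean': array([ 0.7832, -0.0986], dtype=float32), 'size': (0.11, 0.043), 'yaw': np.float64(79.1), 'top': np.float64(0.1652)}
{'px': (np.int32(320), np.int32(274)), 'xy': (0.446, 0.0137), 'mean': array([0.4466, 0.0137], dtype=float32), 'size': (0.11, 0.042), 'yaw': np.float64(86.2), 'top': np.float64(0.0607)}
cab ((0.8652386665344238, 0.14466792345046997), (0.028891993686556816, 0.05937788635492325), 19.90234375) 0.10653224111705772 0.0029262703109089617
[[0.84154886 0.16766599]
 [0.8617621  0.1118345 ]
 [0.8889285  0.12166986]
 [0.8687152  0.17750135]]
table z 0.0014396951392630086
```

```bash
cat >> h.py <<'E'
def blobs(c,z0,z1,box,amin=60,op=0):
    """raised regions with z in z0..z1 inside box (x0,x1,y0,y1)"""
    W=cloud(c);m=(W[...,2]>z0)&(W[...,2]<z1)&(W[...,0]>box[0])&(W[...,0]<box[1])&(W[...,1]>box[2])&(W[...,1]<box[3])
    m=m.astype(np.uint8)
    if op: m=cv2.morphologyEx(m,cv2.MORPH_OPEN,np.ones((op,op)))
    n,l,s,_=cv2.connectedComponentsWithStats(m);o=[]
    for i in range(1,n):
        if s[i,4]<amin: continue
        P=W[l==i];r=cv2.minAreaRect(P[:,:2].astype(np.float32));w,h=r[1]
        o.append(dict(n=int(s[i,4]),xy=np.round(r[0],4),size=np.round(r[1],3),yaw=round(((r[2] if w>h else r[2]+90)+90)%180-90,1),z=np.median(P[:,2]).round(4),bgr=np.median(c["image"][l==i],0).astype(int)))
    return o
E
python3 - <<'E'
from h import *
for n in("scene","top"):
    c=dict(np.load(n+"0.npz"));print(n)
    for o in blobs(c,.048,.068,(.3,.64,-.35,.35),40):print("item",*o.values())
    for o in blobs(c,.055,.095,(.6,.72,-.25,.35),20):print("handle",*o.values())
    for o in blobs(c,.15,.18,(.72,1,-.25,.35),20):print("sample",*o.values())
    W=cloud(c)
    # cabinet edges: per y-slice, x extent of top plane
    T=W[(W[...,2]>.098)&(W[...,2]<.116)&(W[...,0]>.68)&(W[...,0]<1.05)]
    ys=np.arange(-.2,.28,.02)
    for f in (np.min,np.max):
        e=[f(T[abs(T[:,1]-y)<.006][:,0]) for y in ys];k=np.polyfit(ys,e,1);print("edge",k,np.degrees(np.arctan(k[0])),np.std(np.polyval(k,ys)-e))
    xs=np.arange(.76,.96,.02)
    for f in (np.min,np.max):
        e=[f(T[(abs(T[:,0]-x)<.006)&(T[:,1]>-.3)&(T[:,1]<.36)][:,1]) for x in xs];k=np.polyfit(xs,e,1);print("side",k,np.degrees(np.arctan(k[0])),np.std(np.polyval(k,xs)-e))
    # drawer front panel top edges (z~.09)
    F=W[(W[...,2]>.07)&(W[...,2]<.098)&(W[...,0]>.66)&(W[...,0]<.76)]
    for y in np.arange(-.18,.28,.04):
        q=F[abs(F[:,1]-y)<.008]; print(round(y,2),len(q),q[:,0].min().round(4) if len(q) else "",end="; ")
    print()
E
```

```text
scene
item 406 [ 0.3395 -0.0764] [0.044 0.105] -26.8 0.0565 [  0  61 132]
item 231 [ 0.3237 -0.2267] [0.06  0.047] 89.4 0.0568 [  0  61 132]
item 295 [0.4176 0.2166] [0.06  0.061] -66.5 0.0565 [115 115 121]
item 548 [0.446  0.0134] [0.11 0.05] 85.8 0.0564 [103  64  77]
item 322 [ 0.4277 -0.2104] [0.058 0.062] -2.8 0.0565 [115 115 121]
item 338 [ 0.4453 -0.328 ] [0.047 0.078] -56.6 0.0564 [30 79 14]
handle 609 [0.6898 0.1598] [0.06  0.245] -90.0 0.0883 [113 117 118]
handle 441 [ 0.6931 -0.0577] [0.181 0.053] 89.9 0.0823 [89 90 91]
handle 60 [ 0.7155 -0.1794] [0.06  0.009] 89.6 0.0905 [117 123 122]
sample 507 [0.7775 0.1684] [0.058 0.06 ] -16.2 0.1614 [116 116 122]
sample 939 [ 0.7832 -0.0989] [0.109 0.048] 79.6 0.1612 [103  54  73]
edge [-0.03148262  0.74236853] -1.8032256653236796 0.026185481261150494
edge [-0.00869376  0.9860152 ] -0.49810334464780587 0.00046779685474513077
side [ 0.00892552 -0.22564157] 0.5113810224488797 0.00011950845617446168
side [0.0076459  0.28543896] 0.438069132944236 0.0007149105241454532
-0.18 22 0.7113; -0.14 59 0.6688; -0.1 42 0.6674; -0.06 49 0.6671; -0.
[... 585 characters left out ...]
23 122 119]
handle 462 [ 0.6933 -0.0906] [0.24  0.053] 90.0 0.0818 [119 118 117]
sample 476 [ 0.7835 -0.0982] [0.11  0.045] 77.6 0.1613 [158  96 115]
sample 279 [0.7796 0.1677] [0.059 0.057] 0.3 0.1616 [182 179 180]
edge [-0.03324571  0.72524411] -1.9041378271950624 0.0077966165236229585
edge [-0.00861729  0.98696178] -0.49372217322702966 0.0013635756178708993
side [ 0.00987879 -0.22615677] 0.565994479838598 0.0008844847335744312
side [-0.00969221  0.29754179] -0.5553056220005844 0.0009102488503640581
-0.18 34 0.7131; -0.14 65 0.6691; -0.1 49 0.6677; -0.06 56 0.6678; -0.02 32 0.712; 0.02 37 0.7102; 0.06 34 0.7071; 0.1 35 0.6654; 0.14 50 0.6616; 0.18 52 0.6627; 0.22 37 0.6633; 0.26 28 0.7066;
```

The depth map agrees with the stated sizes, with table z about 1.5 mm and item tops about 55 mm above it. The cabinet yaw is about 0.5° with its front origin near (0.7157, 0.036). Both drawers are about 5–7 mm ajar. Next I pull the drawers open by gripping the handles with a 30° tilted tool, which keeps the gripper body clear of the samples.

```bash
cat > r.py <<'E'
from h import *
from cell import manip,inverse_kinematics,cams,order
YAW=np.radians(.5);O=np.array([.7157,.0362])
def cab(x,y,z): 
    c,s=np.cos(YAW),np.sin(YAW);return np.array([O[0]+c*x-s*y,O[1]+s*x+c*y,z])
def pick_rot(M,pos):
    """of the two equal grasps take the one with the smaller joint move"""
    q0=manip.state()["joint_pos"];best=None
    for F in (np.eye(3),np.diag([-1,-1,1])):
        v=R.from_matrix(M@F).as_rotvec();q=inverse_kinematics(pos,v)
        if q is not None:
            k=abs(np.array(q)[5])+.3*np.abs(np.array(q)-q0).max()
            if best is None or k<best[0]: best=(k,v)
    return best[1]
def tilt(pos,a=np.radians(30),yaw=YAW):
    """closing line along cabinet x, tool leaning so that it points down and forward"""
    c,s=np.cos(a),np.sin(a)
    return pick_rot(R.from_euler("z",yaw).as_matrix()@np.array([[0,c,s],[1,0,0],[0,s,-c]]),pos)
def down(pos,ang):
    """tool down, closing line at world angle ang"""
    y=np.array([np.cos(ang),np.sin(ang),0]);z=np.array([0,0,-1.])
    return pick_rot(np.stack([np.cross(y,z),y,z],1),pos)
def st(msg=""):
    s=manip.state();print(msg,"t%.1f"%s["clock"],s["tool_pos"].round(4),"F",s["contact_force"].round(1),"w%.4f"%s["gripper_width"],"g%.1f"%s["grasp_force"],flush=True)
D=np.array([np.sin(np.radians(30)),0,-np.cos(np.radians(30))])
def tcp_at_bar(q,y): return cab(-q-.040,y,.0755)+.010*D
E
cat > pull.py <<'E'
import sys
from r import *
q0,y,q1=map(float,sys.argv[1:4])
g=tcp_at_bar(q0,y);pre=g-.09*D
v=tilt(pre);manip.set_gripper(.024,20)
s=manip.state()["tool_pos"]
if s[2]<.2: manip.move_linear([s[0],s[1],.24],.2)
manip.move_pose(pre+[-.05,0,.1],v);manip.move_linear(pre,.2);manip.move_linear(g,.08);st("at")
manip.set_gripper(0,15);st("gripped")
manip.move_linear(tcp_at_bar(q1,y),.1);st("pulled")
manip.set_gripper(.024,20)
p=manip.state()["tool_pos"];manip.move_linear(p-.12*D,.15);st("off")
E
python3 pull.py .007 .100 .175
```

```text
at t6.0 [0.6731 0.1359 0.0675] F [-0.6  0.1 -0.1] w0.0239 g0.0
gripped t6.4 [0.6727 0.1358 0.067 ] F [-0.8 -0.2  0.8] w0.0103 g15.0
pulled t8.2 [0.5052 0.1345 0.067 ] F [-1.   1.6  2.1] w0.0100 g15.0
off t9.6 [0.4444 0.1339 0.1698] F [ 0.3 -0.6 -0.6] w0.0241 g0.0
```

```bash
python3 pull.py .004 -.132 .175
python3 - <<'E'
from r import *
s=manip.state()["tool_pos"];manip.move_linear([s[0],s[1],.25],.2)
manip.set_joints([-1.238,.264,1.604,0,1.274,-.037])
for n in("scene","top"):
    c=cams.capture(n);cv2.imwrite(f"pics/{n}1.png",c["image"]);np.savez(f"{n}1.npz",**c)
    for o in blobs(c,.046,.07,(.3,.49,-.35,.35),80):print("item",*o.values())
    for o in blobs(c,.08,.1,(.5,.6,-.3,.35),20):print("front",*o.values())
    for o in blobs(c,.15,.18,(.72,1,-.25,.35),20):print("sample",*o.values())
E
```

```text
at t13.3 [ 0.6781 -0.0963  0.0675] F [0.2 0.2 0.6] w0.0239 g0.0
gripped t13.7 [ 0.6778 -0.0962  0.0672] F [-0.6 -0.4  1.1] w0.0101 g15.0
pulled t15.5 [ 0.5073 -0.0975  0.0671] F [-1.   4.5  6.2] w0.0103 g15.0
off t16.9 [ 0.4461 -0.0976  0.1695] F [ 0.   0.1 -0.5] w0.0239 g0.0
item 429 [ 0.3392 -0.0762] [0.044 0.105] -26.7 0.0564 [  0  64 136]
item 245 [ 0.3239 -0.2265] [0.06  0.047] 89.6 0.0565 [  0  64 136]
item 299 [0.4194 0.215 ] [0.059 0.062] -27.4 0.0565 [119 119 125]
item 564 [0.446  0.0132] [0.11  0.051] 86.8 0.0562 [106  61  77]
item 325 [ 0.4285 -0.2108] [0.058 0.06 ] -3.8 0.0567 [119 119 125]
item 346 [ 0.4441 -0.3308] [0.049 0.078] -55.4 0.0564 [32 82 15]
front 56 [0.5042 0.1784] [0.07  0.019] 77.3 0.0829 [90 91 92]
front 657 [0.5321 0.1589] [0.246 0.061] 88.8 0.09 [120 126 126]
front 81 [ 0.5054 -0.0709] [0.076 0.031] 73.7 0.0824 [91 91 92]
front 35 [ 0.5076 -0.1332] [0.034 0.014] 88.6 0.0816 [92 92 92]
front 662 [ 0.5465 -0.0906] [0.242 0.031] 89.1 0.09 [121 126 126]
sample 498 [0.777  0.1687] [0.057 0.062] -16.7 0.1613 [119 119 126]
sample 941 [ 0.7831 -0.0987] [0.109 0
[... 200 characters left out ...]
.056] 89.4 0.0563 [180 177 181]
item 260 [0.4193 0.2162] [0.056 0.057] -88.8 0.0564 [190 186 184]
item 371 [ 0.3391 -0.0757] [0.042 0.101] -26.6 0.0564 [ 64 113 179]
item 229 [ 0.3237 -0.2255] [0.06  0.045] 89.6 0.0567 [ 59 107 179]
front 381 [0.5408 0.1588] [0.039 0.245] -88.7 0.0908 [169 173 169]
front 400 [ 0.5313 -0.09  ] [0.059 0.241] -89.9 0.0906 [168 172 169]
front 23 [0.5165 0.2041] [0.033 0.023] 0.3 0.0831 [127 126 124]
front 41 [ 0.5047 -0.0929] [0.072 0.008] 89.6 0.0819 [128 127 126]
front 23 [0.5035 0.1636] [0.045 0.007] 89.7 0.0822 [129 129 126]
sample 472 [ 0.7838 -0.0981] [0.11  0.045] 77.2 0.1615 [161  97 116]
sample 276 [0.7791 0.1679] [0.058 0.057] 86.3 0.1612 [185 181 183]
```

View pics/top1.png

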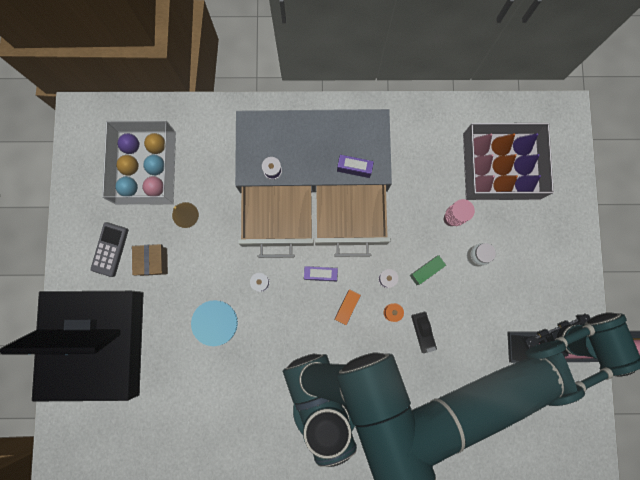

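The top view shows both drawers open, empty, and out by about 0.17 m. The three loose items have not moved and the samples are unchanged. Next I pick the stock, starting with the left spool.

```bash
cat > pp.py <<'E'
import sys
from r import *
# kind, expected x y, target cabinet-y, target floor x
kind=sys.argv[1];ex,ey,ty,fx=map(float,sys.argv[2:6]);q=.173
size={"spool":.060,"carton":.042}[kind]
def find():
    f=[]
    for n in("scene","top"):
        c=cams.capture(n)
        for o in blobs(c,.046,.07,(.3,.49,-.35,.35),120):
            b,g,r=o["bgr"]
            if b<g-8 or b<r-30: continue   # green / orange
            if np.hypot(o["xy"][0]-ex,o["xy"][1]-ey)<.08 and (max(o["size"])>.085)==(kind=="carton"):
                f.append((*o["xy"],o["yaw"]%180,o["z"]))
    print(np.array(f));return np.median(f,0) if len(f)>1 else None
m=find()
if m is None: sys.exit("not found twice")
# floor height: median depth reading
c=cams.capture("scene");W=cloud(c);p=cab(-q+.021+.08,ty,0);A=W[(abs(W[...,0]-p[0])<.03)&(abs(W[...,1]-p[1])<.03)]
print("floor",np.median(A[:,2]) if len(A) else None)
ang=0. if kind=="spool" else np.radians(m[2]-90)
up=np.array([m[0],m[1],.15]);v=down(up,ang)
s=manip.state()["tool_pos"]
if s[2]<.15: manip.move_linear([s[0],s[1],.16],.2)
manip.set_gripper(.084 if kind=="spool" else .075,25)
manip.move_pose(up,v);manip.move_linear([m[0],m[1],.025],.15);st("down")
manip.set_gripper(0,25);st("grip")
manip.move_linear(up,.15);st("up")
t=cab(-q+.021+fx,ty,.15);v=down(t,YAW)
manip.move_linear(t,.15,v);st("over")
if abs(manip.state()["gripper_width"]-size)>.006: sys.exit("LOST")
f0=manip.state()["contact_force"][2]
for z in (.07,.06,.056,.053,.051,.049):
    manip.move_linear([t[0],t[1],z],.1)
    if manip.state()["contact_force"][2]-f0>4: break
st("low")
manip.set_gripper(size+.010,25);manip.move_linear(t,.15);st("done")
E
python3 pp.py spool .419 .216 .1695 .058
```

```text
[[4.178e-01 2.153e-01 3.200e+00 5.650e-02]
 [4.196e-01 2.162e-01 8.880e+01 5.630e-02]]
floor 0.023798955057610094
down t24.7 [0.4195 0.216  0.0257] F [ 0.  -0.1  0.2] w0.0840 g0.0
grip t25.2 [0.4191 0.216  0.0256] F [-1.3 -0.   4.3] w0.0594 g25.0
up t26.2 [0.4178 0.2154 0.1489] F [-0.2 -0.3 -0.5] w0.0593 g25.0
over t27.7 [0.6195 0.205  0.1498] F [ 0.  -0.2 -1.1] w0.0594 g25.0
low t29.9 [0.6201 0.2048 0.0488] F [-0.4  0.3 -0.8] w0.0590 g25.0
done t31.1 [0.6195 0.2047 0.1491] F [0.4 0.  0. ] w0.0702 g0.0
```

```bash
python3 pp.py carton .446 .0135 -.1245 .060; python3 pp.py spool .4297 -.210 .0795 .058
```

```text
[[4.450e-01 1.360e-02 8.750e+01 5.680e-02]
 [4.462e-01 1.360e-02 8.620e+01 5.630e-02]]
floor 0.023896260562570992
down t33.8 [0.4466 0.0138 0.0256] F [-0.1  0.5 -0.6] w0.0753 g0.0
grip t34.4 [0.4457 0.0136 0.0253] F [-1.1 -0.1  2.2] w0.0418 g25.0
up t35.3 [0.4447 0.0136 0.1489] F [-0.3  0.1 -1.2] w0.0419 g25.0
over t36.9 [ 0.6242 -0.0887  0.1499] F [-0.3  0.1  0.1] w0.0420 g25.0
low t39.1 [ 0.6246 -0.0891  0.0488] F [-0.4  0.3 -0.8] w0.0419 g25.0
done t40.2 [ 0.6241 -0.089   0.1491] F [-0.2 -0.  -0.5] w0.0518 g0.0
[[ 4.273e-01 -2.104e-01  1.830e+01  5.660e-02]
 [ 4.298e-01 -2.103e-01  8.880e+01  5.700e-02]]
floor 0.023649519738770275
down t43.2 [ 0.4295 -0.2106  0.0256] F [ 0.7 -0.5 -0. ] w0.0840 g0.0
grip t43.7 [ 0.4289 -0.2106  0.0257] F [-0.9 -1.   5.5] w0.0597 g25.0
up t44.7 [ 0.4277 -0.2099  0.1488] F [ 0.3 -0.3 -1.3] w0.0596 g25.0
over t47.3 [0.6208 0.1144 0.15  ] F [-0.3 -0.4 -1.3] w0.0595 g25.0
low t49.5 [0.6208 0.1149 0.0488] F [ 0.3 -0.4 -1.3] w0.0594 g25.0
done t50.7 [0.6203 0.1148 0.1491] F [ 0.5  0.5 -0.5] w0.0701 g0.0
```

Run:
```python
from r import *
manip.set_joints([-1.238,.264,1.604,0,1.274,-.037])
for n in("scene","top"):
    c=cams.capture(n);cv2.imwrite(f"pics/{n}2.png",c["image"])
    for o in blobs(c,.068,.083,(.56,.7,-.25,.32),80):print("in",*o.values())
    for o in blobs(c,.074,.1,(.48,.56,-.3,.35),20):print("front",*o.values())
    cv2.imwrite(f"pics/{n}2c.png",cv2.resize(c["image"][150:300,200:440],None,fx=3,fy=3) if n=="top" else c["image"])
```

```text
in 133 [0.6299 0.2712] [0.009 0.14 ] -0.1 0.073 [ 68  94 116]
in 158 [0.6212 0.0497] [0.053 0.15 ] -20.5 0.0734 [ 66  91 113]
in 366 [0.6199 0.2051] [0.059 0.06 ] -49.2 0.0783 [118 118 125]
in 851 [ 0.6296 -0.1016] [0.14  0.207] -89.8 0.0772 [103  74  89]
in 131 [0.6299 0.0221] [0.139 0.018] 6.2 0.0733 [ 68  94 116]
in 371 [0.6196 0.1146] [0.059 0.061] -18.2 0.0781 [119 119 125]
front 983 [0.5262 0.1582] [0.244 0.067] 89.9 0.0864 [ 96 100 103]
front 1020 [ 0.527  -0.0909] [0.065 0.243] -89.8 0.0866 [ 97 102 103]
in 82 [0.629  0.2708] [0.138 0.007] 0.6 0.0734 [105 131 154]
in 82 [ 0.6312 -0.2013] [0.019 0.136] -7.1 0.0739 [101 127 150]
in 240 [0.6214 0.2044] [0.059 0.058] 86.3 0.0775 [187 184 182]
in 226 [0.6227 0.1142] [0.057 0.058] -74.1 0.0779 [185 183 182]
in 435 [ 0.5834 -0.0896] [0.161 0.045] 89.7 0.0772 [163 109 127]
front 557 [ 0.5279 -0.0904] [0.062 0.241] -89.3 0.0883 [162 166 164]
front 579 [0.5282 0.1581] [0.064 0.243] -90.0 0.0878 [150 160 161]
```

View pics/top2.png

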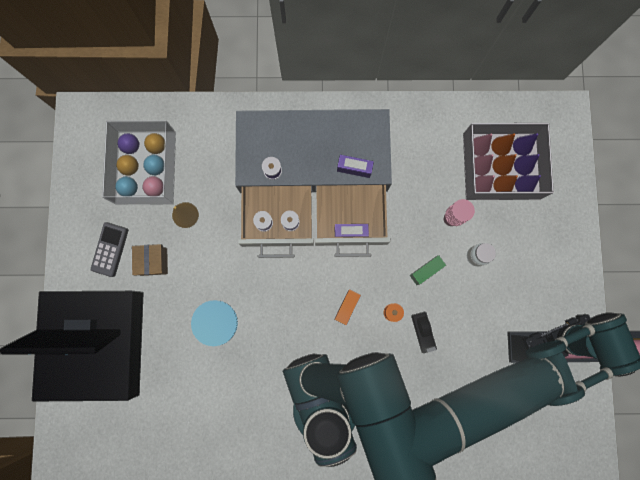

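View pics/scene2.png

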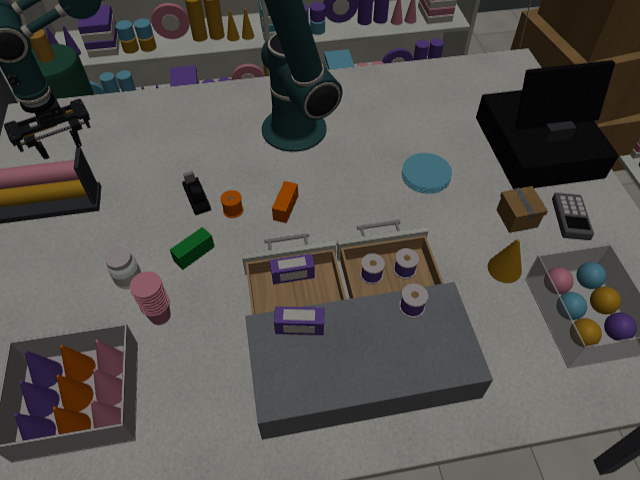

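The top view shows both spools upright in the left drawer, at (262,220) and (290,219). The carton is flat in the right drawer at (351,230); it has been nudged toward the front wall but is still inside. The tops are about 77 mm high, which is 55 mm above the floor, so they pass under the cabinet top. Next I close the drawers.

```bash
cat > push.py <<'E'
import sys
from r import *
q0,y=map(float,sys.argv[1:3])
g=tcp_at_bar(q0,y);pre=g-.09*D
v=tilt(pre);manip.set_gripper(.024,25)
s=manip.state()["tool_pos"]
if s[2]<.2: manip.move_linear([s[0],s[1],.24],.2)
manip.move_pose(pre+[-.03,0,.1],v);manip.move_linear(pre,.2);manip.move_linear(g,.08);st("at")
manip.set_gripper(0,25);st("gripped")
f0=manip.state()["contact_force"][0]
manip.move_linear(tcp_at_bar(.012,y),.07);st("near")
for q in np.arange(.009,-.013,-.002):
    manip.move_linear(tcp_at_bar(q,y),.02)
    f=manip.state()["contact_force"][0]
    if f-f0<-12: break
st(f"pushed q={q:.3f}")
manip.set_gripper(.024,25)
p=manip.state()["tool_pos"];manip.move_linear(p-.12*D,.15);st("off")
E
python3 push.py .1735 .100 && python3 push.py .1735 -.132
```

```text
at t59.3 [0.5065 0.1345 0.0673] F [-0.1 -0.1  0. ] w0.0237 g0.0
gripped t59.6 [0.5063 0.1343 0.0671] F [-1.2 -0.7  0.4] w0.0104 g25.0
near t62.1 [0.6683 0.1357 0.0671] F [ 0.4 -3.9  3.6] w0.0099 g25.0
pushed q=-0.003 t63.9 [0.6795 0.1357 0.0662] F [-19.5  -3.8  20.6] w0.0096 g25.0
off t65.3 [0.6221 0.1359 0.1691] F [ 0.6 -1.  -0.3] w0.0238 g0.0
at t69.1 [ 0.5085 -0.0978  0.0673] F [0.3 0.5 0.2] w0.0241 g0.0
gripped t69.4 [ 0.5083 -0.0977  0.0671] F [-1.2  1.1 -0.1] w0.0103 g25.0
near t71.9 [ 0.67   -0.0964  0.067 ] F [ 1.6 -0.8  1.9] w0.0101 g25.0
pushed q=-0.003 t73.7 [ 0.6814 -0.0957  0.0659] F [-20.3  -3.8  19.3] w0.0098 g25.0
off t75.1 [ 0.624  -0.0955  0.169 ] F [ 0.2 -0.1 -0. ] w0.0239 g0.0
```

Run:
```python
from r import *
s=manip.state()["tool_pos"];manip.move_linear([s[0]-.05,s[1],.27],.2)
manip.set_joints([-1.238,.264,1.604,0,1.274,-.037])
I=[]
for n in("scene","top"):
    c=cams.capture(n)
    W=cloud(c)
    for nm,b in (("L",(.06,.25)),("R",(-.19,0))):
        F=W[(W[...,2]>.07)&(W[...,2]<.085)&(W[...,0]>.6)&(W[...,0]<.70)&(W[...,1]>b[0])&(W[...,1]<b[1])]
        print(n,nm,"handle x",np.percentile(F[:,0],[2,50,98]).round(4),"y",F[:,1].mean().round(3))
    for o in blobs(c,.15,.18,(.72,1,-.25,.35),20):print("sample",*o.values())
    for o in blobs(c,.046,.07,(.28,.68,-.4,.4),60):print("item",*o.values())
    a=c["image"][140:270,200:440] if n=="top" else c["image"][240:370,220:460]
    I.append(cv2.resize(a,None,fx=2.2,fy=2.2,interpolation=cv2.INTER_CUBIC))
cv2.imwrite("pics/fin.png",np.vstack(I))
```

```text
scene L handle x [0.6687 0.6764 0.6968] y 0.159
scene R handle x [0.6709 0.6786 0.6975] y -0.089
sample 498 [0.7779 0.1678] [0.061 0.059] 3.2 0.1615 [115 115 121]
sample 936 [ 0.783  -0.0987] [0.109 0.046] 78.1 0.1613 [102  54  72]
item 480 [ 0.3356 -0.0741] [0.044 0.114] -26.1 0.0564 [  0  61 131]
item 91 [ 0.2905 -0.3182] [0.024 0.032] -79.5 0.0587 [6 6 6]
item 298 [ 0.3157 -0.2263] [0.059 0.06 ] -18.2 0.0566 [  0  61 131]
item 614 [ 0.4555 -0.3436] [0.051 0.111] -57.1 0.0562 [30 78 14]
top L handle x [0.6708 0.6762 0.697 ] y 0.164
top R handle x [0.6713 0.678  0.6972] y -0.084
sample 467 [ 0.7829 -0.0981] [0.109 0.045] 78.6 0.1614 [159  96 115]
sample 278 [0.7795 0.1678] [0.058 0.058] 4.2 0.1615 [182 178 180]
item 433 [ 0.4555 -0.3431] [0.042 0.111] -55.2 0.0568 [ 90 126  83]
item 436 [ 0.3358 -0.0738] [0.042 0.108] -26.7 0.0567 [ 65 112 176]
item 268 [ 0.317  -0.2267] [0.058 0.059] -41.2 0.0566 [ 58 105 176]
```

View pics/fin.png

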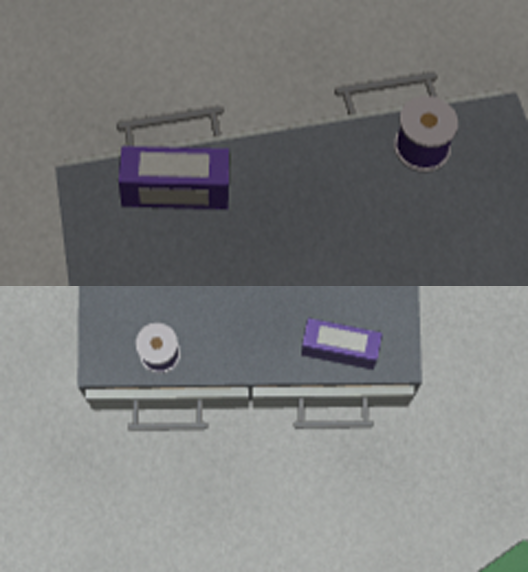

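The crops show both drawers shut. Both hit a hard stop at the same reading, and the handles line up with the cabinet yaw. The samples have not moved.

```bash
python3 -c "
from cell import order;print(order.close_job())"
```

```text
the job is handed in; nothing more can be done
None
```

The job is handed in: both spools are in the left drawer, the carton is in the right, both drawers are pushed shut, and the samples and everything else are where they stood.

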